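# Shut the waffle iron, switch it on and start its timer

### The job

Start the waffle iron: push its open lid down by the handle until it is fully shut, then press the rocker switch over to on (push down its outer half, the one that stands up, as far as it goes), and last press the round start key right in and let it come back up. Do not press the square stop key, and leave the bottle, the sugar shaker and the cup standing where they are, neither shifted nor lifted. Finish with the lid shut, the switch on and the hand clear.

Things in the scene. Friction and masses are not known exactly. Their poses are not given: they have to be found in the camera images.
- iron: Waffle iron, fixed: steel housing, x -200 to +155, y -160 to +160 mm about the origin on the worktop; round lid, top at z = 128 mm when shut. +x: from the controls (robot's side) back to the hinge; +y: operator's left. Flat control deck at z = 62 mm, x -200 to -90, row of controls at x = -160: rocker y = +112, unused dial (bar grip on 44 mm disc, 19 mm high) +30, start key -45, stop key -110.
- lid (a joint): Opening angle of the lid, rad: 0 = fully shut (a firm stop), 0.45 to 0.85 at the start, at most 1.3. The hinge is stiff: the lid stays at any angle where it is left. Pushing down on the handle bar takes about 1 to 10 N. The lid is a round steel disc of 210 mm diameter and 41 mm thickness.
- lid_hinge (a point): Point on the lid's hinge axis, midway along it, at x = +145, y = 0, z = 87 mm of the iron. The axis runs along the iron's y. Does not move when the lid turns.
- lid_handle (a point): Centre of the lid's handle: black bar 24 mm thick, 116 mm long along the iron's y, in front of the lid on two brackets. Turns with the lid: shut, it lies 260 mm in front of the hinge axis and 20 mm above it (z = 107 mm); open, it is up and back on a circle about that axis. Push on the bar's top and follow the circle.
- rocker (a joint): Angle of the rocker switch, rad: 0 = off (inner, right half level, outer, left half standing up), 0.4 = on (outer half level, inner half standing up). Pivot line along the iron's x, at y = +112. Stiff, it stays where it is left: press until it stops. Takes about 2 N near the outer end.
- rocker_on (a point): On the top face of the rocker's outer (+y) half, 12 mm from the pivot. Black V-shaped cap 27 (x) by 34 (y) mm in a bezel 3 mm high, 44 mm long. Outer end 14 mm above the deck when off; when on, the outer half is level, 7 mm above the deck. A broad fingertip must bear on the outer half only (centred about 20 mm outward of the pivot), or the other half holds it up. White line on it.
- start_key (a joint): How far the start key is pressed, m: 0 = up, 0.005 = right in (a firm stop). A spring returns it. Right in takes 4.2 N.
- start_top (a point): Centre of the top face of the start key: a round black push key 28 mm in diameter in a thin aluminium ring 37 mm across, its top 8 mm above the deck when up, 3 mm when right in. It moves straight down.
- stop_key (a joint): How far the stop key is pressed, m: 0 = up, 0.005 = right in. Not to be pressed.
- stop_top (a point): Centre of the top face of the stop key: a square black push key of 20 mm, its top 8 mm above the deck, 65 mm to the right of the start key. Not to be pressed.
- bottle: Standing green glass bottle, 74 mm in diameter, 290 mm high, origin at the centre of its underside. Stands loose to the left or right of the iron. To be left alone.
- shaker: Standing aluminium sugar shaker, 72 mm in diameter, 127 mm high, origin at the centre of its underside. Stands loose to the left or right of the iron. To be left alone.
- cup: White ceramic cup without handle, 84 mm across the rim, 95 mm high, origin at the centre of its underside, loose to the right of the iron. To be left alone.

How it is judged:
By the outcome, as a careful person would: the job done as asked, in the order asked, and still so for the second after the job is handed in, with the robot touching nothing.
It also fails if it takes over 48 s, if anything falls off the work surface, if the arm or the gripper's body presses on something with over 40 N, if the wrist force passes 120 N, or if a joint passes its speed limit or range.

### The arm

A 6-joint arm with a two-finger parallel gripper is mounted at the origin on the work surface. World frame = base frame: x ahead of the robot, y to its left, z up, the work surface at z = 0. Lengths are in m, angles in degrees, forces in N, time in s.
With the tool pointing down it reaches from about 0.375 to 0.75 m from the base axis. Payload 9 kg.
Tool frame: the origin (TCP) lies where the fingers leave the gripper's body, on its centre line; the fingertips stand 73 mm ahead of it and the grasp point (between the pads) lies 54 mm ahead of it (robot.tip_reach is the distance from the TCP to the fingertips, in m); z points along the fingers, y is the line along which they close (so a half turn about z gives the same grasp; the last joint's range is limited). The gripper opens to 85 mm and grips with 20 to 120 N. Pads are 22 mm wide; open, the fingers measure 114 mm over their backs; the gripper's body (76 mm by 85 mm) begins 54 mm behind the grasp point. The pads swing forward as they close: fully open they stand 13 mm farther back than shut.
Start: joints at [-83.749, 5.964, 5.575, 89.605, 0, 77.527], TCP at [0.193, -0.568, 0.304] pointing down, gripper open.
Joint ranges: [-171.21, 171.21], [-48.23, 106.86], [-62.78, 66.21], [-105.2, 120.99], [-86.42, 89.51], [-180, 180]. Speed limits (degrees/s): [127.2, 127.2, 147.25, 180, 180, 180].

### API

Orientations are given as [roll, pitch, yaw] about the fixed x, y, z axes, in that order (R = Rz(yaw) Ry(pitch) Rx(roll)).
In Python, from plant import robot gives the robot as it stands. Calls block until the motion is done:
- robot.move_pose(position, orientation): joint-space move of the TCP to a pose.
- robot.line_to(position, vel=0.15, rotation=None, guard=None): straight line of the TCP; rotation=None keeps the orientation; vel is the mean speed in m/s. With guard (N) it stops when the force on the tool has changed by that much, and returns True; else False.
- robot.goto_joints(angles): joint-space move.
- robot.set_gripper(opening): finger opening in m; the grip force is fixed at half the most; returns when the fingers have stopped.
- robot.pause(seconds).
- robot.ik(position, orientation): joint angles nearest the present ones, or None.
- robot.observe(): the state.
- robot.grab_frame(name): name is "scene" or "side" or "wrist"; returns the picture (400x640x3 uint8, blue, green, red); there is no depth.
- robot.get_calibration(name): a dict with "vertical_fov" (degrees; the focal length in pixels is half the picture's height over the tangent of half this angle, whatever the lens; pixels are square), "cx", "cy" (the principal point, pixels), "rvec" (rotation vector, rad) and "tvec" (3), from world to camera coordinates, as OpenCV has them. Camera axes: x right, y down, z forward; pixel columns grow to the right and rows downward; lengths in m; the calibration is good to about 2 mm. A picture is of the moment at which its call begins: read the wrist's pose just before it. get_calibration takes no time and is no camera call; for the wrist camera it gives the pose at the moment of the call.
A pose or a line that the arm cannot do raises robot.IKError and nothing moves.
- robot.job_done(): hands the job in; it is judged then, once.
The state is a dict: "time": time; "q": joint angles; "qvel": joint speeds; "joint_torque": joint torques, N m; "tool_pos": TCP position; "tcp_rot": TCP orientation; "ft_force": force on the tool from outside, world axes, zero at the start; "torque": the same for the moment, N m; "gripper_width": finger opening in m; "gripper_force": force on a finger pad.
Only numpy, scipy, OpenCV 4.12 (cv2) and the standard library are available. Lean on these libraries where they do the work, as an engineer would, in place of code of your own. Each camera call takes 0.05 s, during which the arm holds its last target. There are 200 camera calls.

## Working session

There is one attempt and no reset: what is moved stays moved. The work goes in short steps, each a Python script; the robot and the scene stay as the last script left them, time stands still between calls to the robot, and variables do not carry over. Pictures are saved under pics/ and viewed, at most 10 in all, crops included, and the job is handed in when it is done.

```bash
mkdir -p pics; ls; python3 - <<'E'
from plant import robot
import cv2
for n in ("scene","side"):
    cv2.imwrite(f"pics/{n}0.png",robot.grab_frame(n)); print(n,robot.get_calibration(n))
print(robot.observe())
E
```

```text
pics
scene {'vertical_fov': 42.250062458784775, 'cx': 307.01438802031515, 'cy': 192.8608042458153, 'rvec': array([ 1.87400464,  1.77980343, -0.62142748]), 'tvec': array([-0.04211249, -0.42716403,  1.59102953])}
side {'vertical_fov': 51.49525530967557, 'cx': 323.7175735175764, 'cy': 204.60324393779345, 'rvec': array([ 0.31170785, -2.87255651,  1.06095584]), 'tvec': array([0.5867311 , 0.13009455, 0.858293  ])}
{'time': 0.1, 'q': array([-8.37494758e+01,  5.99594582e+00,  5.53311822e+00,  8.96059003e+01,
        9.96279383e-04,  7.75252137e+01]), 'qvel': array([-0.0137986 , -0.05277023,  0.13122766, -0.01051898,  0.04045275,
       -0.04276095]), 'joint_torque': array([ 7.86728750e-03, -5.58210897e+01,  5.04719460e+01,  1.29546644e-02,
       -2.84598027e-04, -5.06741614e-06]), 'tool_pos': array([ 0.19259335, -0.56802654,  0.30320779]), 'tcp_rot': array([-1.79933110e+02, -1.58186613e-02,  1.87253007e+01]), 'ft_force': array([0.27658996, 0.02812695, 0.71729721]), 'torque': array([-0.00743509,  0.03367559,  0.04059109]), 'gripper_force': 0.0, 'gripper_width': 0.08534589654496151}
```

View pics/scene0.png

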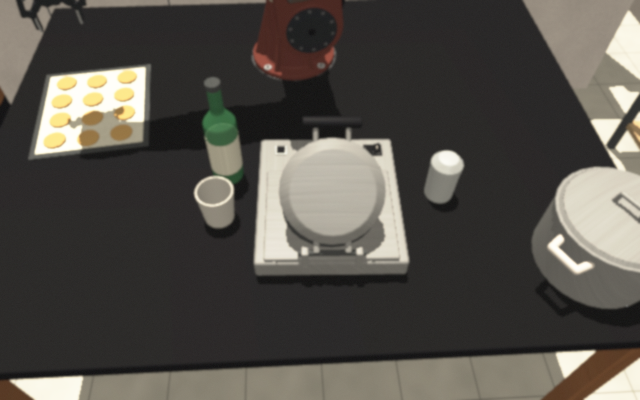

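View pics/side0.png

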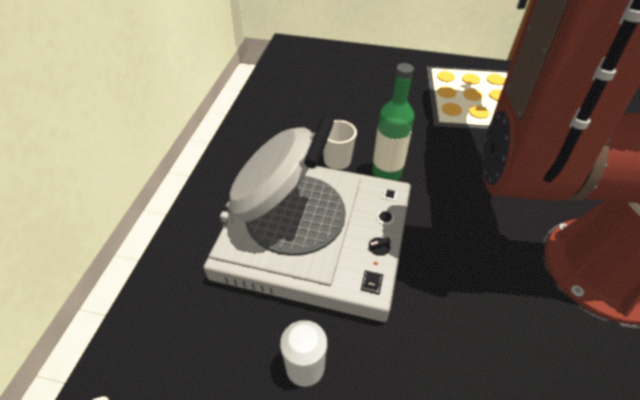

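The scene image shows the handle at (303–360, 121), the front deck corners at (262,141) and (392,140), and the stop key at (281,149). The side image shows the rocker at (372,281), dial at (379,244), start key at (386,216), stop key at (390,194) and handle ends at (325,121) and (313,165). Next I'll fit the iron pose and lid angle to these.

```bash
cat > fit.py <<'E'
import numpy as np, cv2
from scipy.optimize import least_squares
from plant import robot
def K(c): 
    f=200/np.tan(np.radians(c["vertical_fov"]/2)); return np.array([[f,0,c["cx"]],[0,f,c["cy"]],[0,0,1.]])
def proj(P,c): return cv2.projectPoints(np.array(P,float).reshape(-1,1,3),c["rvec"],c["tvec"],K(c),None)[0][:,0]
def world(p,P):
    x,y,a=p[:3]; c,s=np.cos(a),np.sin(a); P=np.atleast_2d(P)
    return np.c_[x+c*P[:,0]-s*P[:,1], y+s*P[:,0]+c*P[:,1], P[:,2]]
def handle(th,y=0,h=0.02): # lid angle -> iron frame
    r=np.array([-.26,h]); return np.array([.145+r[0]*np.cos(th)+r[1]*np.sin(th), y, .087-r[0]*np.sin(th)+r[1]*np.cos(th)])
def onplane(px,z,c):
    R,_=cv2.Rodrigues(c["rvec"]); d=R.T@np.linalg.inv(K(c))@np.array([*px,1.]); o=-R.T@c["tvec"]; return o+d*(z-o[2])/d[2]
E
python3 - <<'E'
from fit import *
cs,cd=robot.get_calibration("scene"),robot.get_calibration("side")
A=[[-.2,-.16,.062],[-.2,.16,.062],[-.16,-.11,.07]]; a=[(262,141),(392,140),(281,149)]
B=[[-.16,.112,.07],[-.16,-.045,.07],[-.16,-.11,.07],[-.16,.03,.07],[-.2,-.16,.062],[-.2,.16,.062]]; b=[(372,281),(386,216),(390,194),(379,242),(410,181),(388,309)]
def res(p):
    H=[handle(p[3],-.058),handle(p[3],.058)]
    return np.r_[proj(world(p,A+H),cs)-np.array(a+[(303,121),(360,121)]), proj(world(p,B+H),cd)-np.array(b+[(325,125),(314,162)])].ravel()
s=least_squares(res,[.6,0,0,.6],loss="soft_l1"); print(s.x,np.degrees(s.x[2]),s.cost); print(res(s.x).reshape(-1,2).round(1))
for n,c,pp in (("bottle",cd,(388,172)),("shaker",cd,(305,375)),("cup",cd,(339,160))): print(n,onplane(pp,0.01,c))
for n,pp in (("bottle",(229,172)),("shaker",(439,195)),("cup",(219,218))): print(n,onplane(pp,0.01,cs))
np.save("p.npy",s.x)
p=s.x
for n,P in (("rock",[-.16,.132,.07]),("start",[-.16,-.045,.07]),("h0",handle(0)),("hth",handle(p[3])),("hinge",[.145,0,.087])): print(n,world(p,P))
E
```

```text
[ 0.62922002  0.05872248 -0.0417164   0.72586388] -2.390173902618769 22.312777812256922
[[-0.8 -1.6]
 [-1.2 -1.5]
 [ 0.  -0.1]
 [-0.7  1.7]
 [ 1.8  1.3]
 [-0.5 -0.9]
 [-0.9 -0.8]
 [-0.1 -1.4]
 [ 0.   2.2]
 [ 0.6  1.4]
 [ 0.7  2. ]
 [ 5.5 -3.4]
 [-1.3  4.5]]
bottle [ 0.47494762 -0.16762783  0.01      ]
shaker [0.55785863 0.34740199 0.01      ]
cup [ 0.60039188 -0.18288042  0.01      ]
bottle [ 0.47968504 -0.17570655  0.01      ]
shaker [0.57803859 0.32739006 0.01      ]
cup [ 0.61887319 -0.19282144  0.01      ]
rock [[0.47486418 0.19728033 0.07      ]]
start [[0.46748252 0.02043432 0.07      ]]
h0 [[0.51432007 0.06351847 0.107     ]]
hth [[0.5930663  0.06023156 0.2745418 ]]
hinge [[0.77409387 0.05267535 0.087     ]]
```

```bash
python3 - <<'E'
from fit import *
print(robot.tip_reach)
o=robot.observe()
up=[.22,-.56,.46]; O=[180,0,-2.4]
print(robot.ik(up,[180,0,18.7]))
for P in ([.45,.06,.46],[.43,.06,.40],[.475,.197,.145],[.467,.02,.145],[.59,.06,.37],[.514,.063,.19]): print(robot.ik(P,O))
robot.line_to([.193,-.568,.46],vel=.2)
robot.set_gripper(0)
robot.move_pose([.43,.06,.46],O)
c=robot.get_calibration("wrist"); im=robot.grab_frame("wrist"); np.save("cw.npy",c,allow_pickle=True)
print(robot.observe()["time"],robot.observe()["ft_force"],robot.observe()["tool_pos"])
p=np.load("p.npy")
for P in ([-.16,.112,.07],[-.16,-.045,.07],[-.16,-.11,.07],[-.16,.03,.081],handle(p[3],-.058),handle(p[3],.058)): print(proj(world(p,P),c))
cv2.imwrite("pics/w1.png",im)
E
```

```text
0.0726
[-80.99140516  12.73270882  29.71292657 106.98021774   0.
  80.30859484]
[ -8.99251875 -13.34827452   3.72319924 107.07147375   0.
 173.40748125]
[ -9.42426594 -20.0242048   -8.30395759 101.72024721   0.
 172.97573406]
[   7.92811877   -7.21305718  -24.09607964   73.11697754    0.
 -169.67188123]
[-13.6445726  -16.01406384 -31.79429037  74.21977347   0.
 168.7554274 ]
[ -6.8162096    6.29941708  12.85323166  96.55381458   0.
 175.5837904 ]
[ -7.50554372  -7.91750152 -20.00525484  77.91224668   0.
 174.89445628]
4.2333 [ 0.47903633 -0.74705423  0.06041571] [0.43022714 0.05947548 0.45985531]
[[244.42529805 143.07607513]]
[[344.257418   142.87458114]]
[[385.59737141 142.79114355]]
[[296.00647308 143.41652102]]
[[386.48491681  -4.61794688]]
[[235.85240881  -4.28278347]]
```

View pics/w1.png

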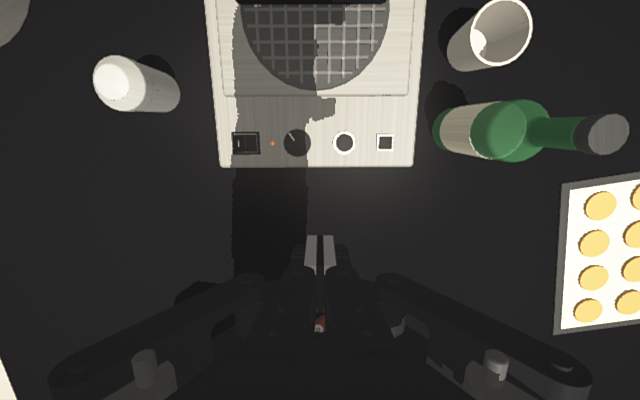

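The wrist view matches the fit to about 1 px: rocker (245,143), start key (344,143), stop key (385,143), handle at the top edge. Now I'll push the lid shut.

```bash
python3 - <<'E'
from fit import *
p=np.load("p.npy"); th0=p[3]; O=[180,0,177.6]; t=robot.tip_reach
def tcp(th,dz): return world(p,handle(th))[0]+[0,0,.012+t+dz]
robot.move_pose(tcp(th0,.04),O)
print("contact",robot.line_to(tcp(th0,-.004),vel=.04,guard=3), robot.observe()["tool_pos"]-tcp(th0,0))
for th in np.arange(th0-.1,-.001,-.09).tolist()+[0.]:
    g=robot.line_to(tcp(th,0.001),vel=.07,guard=25); o=robot.observe(); print(round(th,2),g,o["ft_force"].round(1),o["tool_pos"].round(4))
    if g: break
print(robot.line_to(tcp(0,-.012),vel=.02,guard=18)); o=robot.observe(); print(o["ft_force"],o["tool_pos"]-tcp(0,0),o["time"])
cv2.imwrite("pics/s2.png",robot.grab_frame("side"))
E
```

```text
contact True [-6.59797934e-04  6.39157902e-05  4.29267866e-03]
0.63 True [ 1.2  0.1 -0.2] [0.583  0.0608 0.3541]
True
[-1.89857474 -0.05718339  4.49575687] [ 0.06587829 -0.00269415  0.15883805] 9.6583
```

View pics/s2.png

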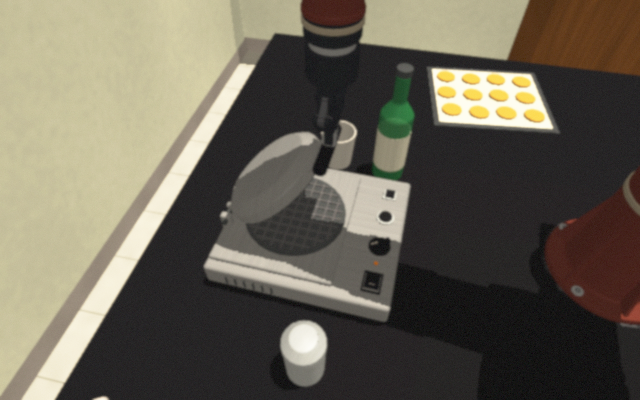

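The fingertip sits on the bar at about (327,150), and the lid has begun to move. The guards tripped early. I'll continue in small steps and log the forces.

```bash
python3 - <<'E'
from fit import *
p=np.load("p.npy"); t=robot.tip_reach
def tcp(th,dz): return world(p,handle(th))[0]+[0,0,.012+t+dz]
o=robot.observe(); print(o["ft_force"].round(1),o["tool_pos"].round(4))
from scipy.optimize import brentq
th=brentq(lambda a:tcp(a,.004)[2]-o["tool_pos"][2],0,.9); print(th,tcp(th,.004))
for k in range(4):
    th-=.03
    g=robot.line_to(tcp(th,.004),vel=.03,guard=50); o=robot.observe(); print(round(th,2),g,o["ft_force"].round(1),o["tool_pos"]-tcp(th,.004),o["time"])
    if g: break
E
```

```text
[-2.3  0.1  4.5] [0.5802 0.0609 0.3504]
0.6579370288837406 [0.58076552 0.060745   0.35041142]
0.63 False [-4.2  0.4  5.6] [-5.37181551e-04  8.22497776e-05  4.92727126e-04] 10.1
0.6 False [-3.7  0.3  5.9] [-5.31991375e-04  6.79130235e-05  6.27025139e-04] 10.5083
0.57 False [-3.8  0.4  6. ] [-5.63078036e-04  7.50714550e-05  5.77758019e-04] 10.9167
0.54 False [-2.7 -0.   5.7] [-0.00052669  0.00010593  0.00045376] 11.325
```

Forces are steady at about 6 N and the lid is following, so I'll go on to shut.

```bash
python3 - <<'E'
from fit import *
p=np.load("p.npy"); t=robot.tip_reach
def tcp(th,dz): return world(p,handle(th))[0]+[0,0,.012+t+dz]
for th in np.linspace(.48,0,9):
    g=robot.line_to(tcp(th,.004),vel=.05,guard=50); o=robot.observe(); print(round(th,2),g,o["ft_force"].round(1),(o["tool_pos"]-tcp(th,.004)).round(4),o["time"])
    if g: break
else:
    for k in range(8):
        g=robot.line_to(tcp(0,.002-.002*k),vel=.02); o=robot.observe(); print(o["ft_force"].round(1),(o["tool_pos"]-tcp(0,0)).round(4),o["time"])
        if o["ft_force"][2]>20: break
cv2.imwrite("pics/s3.png",robot.grab_frame("side"))
E
```

```text
0.48 False [ 0.6 -0.2 -0.4] [-0.0001  0.     -0.0001] 11.775
0.42 False [-0.4 -0.4 -0.5] [ 0.      0.     -0.0002] 12.2417
0.36 False [0.5 0.4 0.4] [ 0.0002 -0.     -0.0001] 12.7083
0.3 False [ 0.4 -0.5 -0.2] [ 0.0001  0.     -0.0001] 13.175
0.24 False [-0.7  0.1  0.2] [ 0.0001  0.     -0.0002] 13.6417
0.18 False [ 0.3 -0.3  1. ] [-0.0001  0.     -0.0003] 14.1083
0.12 False [0.1 0.3 0.1] [-0.0002  0.0001 -0.0005] 14.575
0.06 False [-0.1 -0.6  0.3] [-0.0002  0.0001 -0.0005] 15.0417
0.0 False [0.4 0.7 0.2] [-0.0003  0.     -0.0005] 15.5083
[-0.8 -0.1 -0.6] [0.    0.    0.002] 15.7583
[0.  0.6 1.6] [0. 0. 0.] 16.0083
[-5.8  0.6 15.6] [ 0.0001  0.     -0.0003] 16.2583
[-13.2   0.8  29.3] [ 0.0001  0.     -0.0005] 16.5083
```

View pics/s3.png

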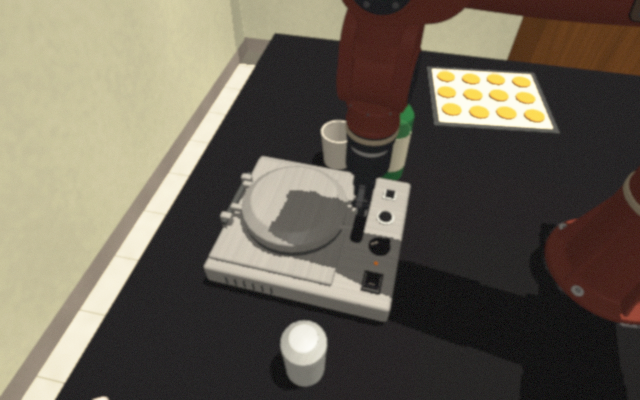

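The lid is flat and shut, and the stop was reached at the expected height. Next is the rocker.

```bash
python3 - <<'E'
from fit import *
p=np.load("p.npy"); t=robot.tip_reach
O=[180,0,177.6]
def tcp(y,z): return world(p,[-.16,y,z])[0]+[0,0,t]
q=robot.observe()["tool_pos"]
robot.line_to(q+[0,0,.05],vel=.12)
robot.line_to(tcp(.132,.16),vel=.15)
robot.line_to(tcp(.132,.085),vel=.1)
z=.080
while z>.060:
    z-=.002; robot.line_to(tcp(.132,z),vel=.03); o=robot.observe(); print(round(z,3),o["ft_force"].round(1),(o["tool_pos"][2]-t).round(4),o["time"])
    if o["ft_force"][2]>14: break
robot.line_to(tcp(.132,.16),vel=.15)
robot.line_to(tcp(-.045,.16),vel=.15)
print(robot.observe()["time"])
im=robot.grab_frame("side"); cv2.imwrite("pics/s4.png",cv2.resize(im[150:330,300:440],None,fx=3,fy=3,interpolation=2))
E
```

```text
0.078 [0.7 0.1 0.1] 0.0779 19.5167
0.076 [1.  0.2 0.1] 0.0759 19.7667
0.074 [0.2 0.1 1.1] 0.0741 20.0167
0.072 [0.9 0.5 0.9] 0.0719 20.2667
0.07 [-0.3  1.   0.6] 0.0697 20.5167
0.068 [-2.4 -0.2  7.9] 0.0686 20.7667
0.066 [-9.  -1.5 22.6] 0.0682 21.0167
23.125
```

View pics/s4.png

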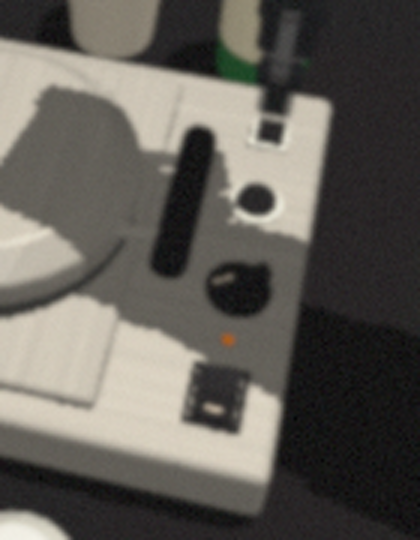

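The rocker stopped firmly at z≈0.0685, which is level and so on; the lid is still shut. Now the start key.

```bash
python3 - <<'E'
from fit import *
p=np.load("p.npy"); t=robot.tip_reach
def tcp(y,z): return world(p,[-.16,y,z])[0]+[0,0,t]
robot.line_to(tcp(-.045,.08),vel=.12)
z=.074
while z>.056:
    z-=.002; robot.line_to(tcp(-.045,z),vel=.03); o=robot.observe(); print(round(z,3),o["ft_force"].round(1),(o["tool_pos"][2]-t).round(4),o["time"])
    if o["ft_force"][2]>16: break
robot.pause(.2)
robot.line_to(tcp(-.045,.2),vel=.15)
robot.line_to(tcp(-.02,.2)+[-.03,0,.15],vel=.2)
w=robot.get_calibration("wrist"); print(robot.observe()["time"])
a=robot.grab_frame("side"); b=robot.grab_frame("scene")
cv2.imwrite("pics/f1.png",np.hstack([cv2.resize(a[100:400,200:440],None,fx=1.9,fy=1.9),cv2.resize(b[60:300,180:480],None,fx=1.1,fy=570/240)]))
E
```

```text
0.072 [ 0.2  0.3 -0. ] 0.0719 24.4083
0.07 [-0.  0. -0.] 0.07 24.6583
0.068 [1.2 0.6 2.5] 0.0681 24.9083
0.066 [1.2 1.7 3. ] 0.0662 25.1583
0.064 [-3.4  0.3 12.4] 0.065 25.4083
0.062 [-12.3   1.1  32.6] 0.065 25.6583
27.85
```

View pics/f1.png

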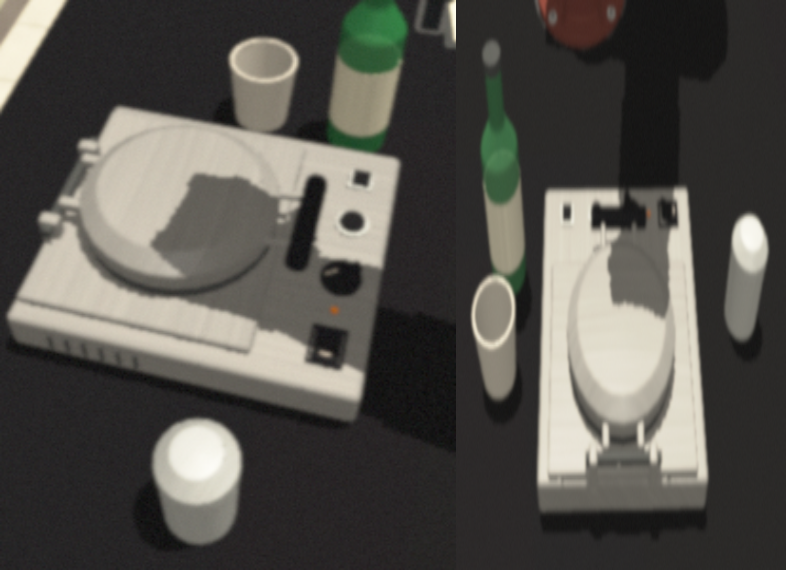

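The lid is shut, the rocker is level on its outer side, the start key hit its stop and was released, and the bottle, shaker and cup are where they stood. The hand is clear.

```bash
python3 -c "
from plant import robot
print(robot.job_done())"
```

```text
the job is handed in; nothing more can be done
None
```

I shut the lid, pressed the rocker to on, then pressed the start key right in and released it. The stop key, bottle, shaker and cup were left alone, and I handed the job in at about 28 s with the hand clear.

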